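Register the lens carrier on the tracer bed and set the selector

TASK

Slide the white lens carrier across the tracer bed, flat and without lifting it, into the corner where the two stop rails meet, until its edges lie fully home and flush against both rails, and take the gripper off it. Then turn the selector knob on the control box clockwise until its pointer line clicks in at the long bar mark (not at one of the round dots). Leave the glasses case, the bottle and the screwdriver alone.

Things in the scene. Friction and masses are not known exactly. Their poses are not given: they have to be found in the camera images.
- bed: Tracer bed: fixed dark steel plate 260 (its x) x 320 (its y) x 10 mm on the counter; origin at the centre of its underside. Two fixed aluminium stop rails stand 16 mm above its top: one along the far (+x) edge with its face at bed x +112 mm (y -143 to +119), one along the left (+y) edge with its face at bed y +142 mm (x -113 to +89). The other two edges are open.
- stop_corner (a point): Point on the bed's top where the two stop faces would meet (bed x +112, y +142, z +10 mm); axes as the bed's.
- carrier: Lens carrier: loose white plate 90 (its x) x 130 (its y) x 20 mm, about 0.25 kg, flat on the bed, with two 54 mm lens blanks 4 mm proud of its top. Origin: centre of its underside. Starts 20 to 110 mm short of the rails, turned up to 0.35 rad; seated, its axes point along the bed's. Too wide to grasp: push its side faces (a few newtons).
- carrier_corner (a point): The carrier's far left lower corner (carrier x +45, y +65 mm, on its underside): it meets stop_corner when the carrier is seated.
- control_box: Fixed grey box 130 x 130 x 45 mm on the counter, left or right of the bed; origin at the centre of its underside. The selector knob stands at the centre of its top. White marks around it, by angle from the box's +x axis (positive towards its +y): round dots at +60, +20 and -60 degrees; the long bar mark (20 x 7 mm, radial) at -20 degrees.
- selector (a joint): Selector knob angle in rad, growing clockwise seen from above. Clicks (detents) at 0, 0.698, 1.396 and 2.094; the long bar mark is 1.396. End stops just outside 0 and 2.094. It starts between 0 and 0.73, mostly in a click, and rests within 0.04 of one. The pointer's direction in the box's frame is +60 degrees minus this angle. Passing a click takes about 0.05 N m.
- selector_grip (a point): On the knob's vertical axis at grip height, 76.5 mm above the counter. The grip is an upright bar 60 long, 16 thick, 30 mm tall (55.5 to 85.5 mm above the counter) on a disc 64 mm across, turning with it. The bar lies along the pointer's direction, that is the point's x axis turned by +60 degrees; a white line on its top marks the pointer end.
- glasses_case: Bystander: black glasses case 160 x 66 x 45 mm, across the bed from the control box; origin at the centre of its underside.
- spray: Bystander: upright blue bottle 52 mm across, 170 mm tall, beyond the bed on the left; origin at the centre of its base.
- screwdriver: Bystander: screwdriver 170 mm long, lying along its x axis beyond the bed on the right.
Mind the look-alikes: they are no part of the job. Of the things like the control_box, leave any that is green; of the rest the smaller one is meant. What is shaped like the carrier but purple is not meant.

How it is judged:
By the outcome, as a careful person would: the job done as asked, in the order asked, and still so for the second after the job is handed in, with the robot touching nothing.
It also fails if it takes over 64 s, if anything falls off the work surface, if the arm or the gripper's body presses on something with over 40 N, if the wrist force passes 120 N, or if a joint passes its speed limit or range.

ROBOT

A 6-joint arm with a two-finger parallel gripper is mounted at the origin on the work surface. World frame = base frame: x ahead of the robot, y to its left, z up, the work surface at z = 0. Lengths are in m, angles in rad, forces in N, time in s.
With the tool pointing down it reaches from about 0.3 to 0.95 m from the base axis. Payload 3.1 kg.
Tool frame: the origin (TCP) lies midway between the tips of the shut fingers; the grasp point (between the pads) lies 19 mm behind it; z points along the fingers, y is the line along which they close (so a half turn about z gives the same grasp; the last joint's range is limited). The gripper opens to 85 mm and grips with 20 to 120 N. Pads are 22 mm wide; open, the fingers measure 114 mm over their backs; the gripper's body (76 mm by 85 mm) begins 54 mm behind the grasp point. The pads swing forward as they close: fully open they stand 13 mm farther back than shut.
Start: joints at [-0.07, 0.308, 1.634, -0, 1.2, -0.07], TCP at [0.625, -0, 0.201] pointing down, gripper open.
Joint ranges: [-3.06, 3.06], [-0.79, 1.96], [0.05, 2.63], [-1.19, 4.34], [0.05, 2.64], [-2.94, 2.94]. Speed limits (rad/s): [2.79, 2.79, 3.14, 3.14, 3.14, 3.14].

INTERFACE

Orientations are given as a 3x3 rotation matrix whose columns are the frame's x, y, z axes.
In Python, from rig import r, cams gives the robot as it stands.
- The arm moves only by the tool carry_out, never from a script. Its argument "moves" is a list that holds one entry, the list of rows, each a list of 7 numbers: the shift along the tool's x, y, z normalised to -1 to 1, where 1 is 50 mm, then the turn, a rotation vector about the tool's x, y, z normalised to -1 to 1, where 1 is 5 degrees, then the opening, from 0 (shut) to 1 (fully open). A call has 1 to 5 rows; each row shifts and turns the commanded pose from where the row before left it, along the tool's axes as they then stand; what a row does not reach is not made up. A row lasts 1/8 s, in which the tool goes at most 62.5 mm and 10.7 degrees, less where a joint would pass 70% of its speed; a pose out of reach is approached as far as the arm can. A call with a number of a shift or a turn outside -1 to 1 is refused whole. A call with a gripper value outside its range is refused whole. The fingers move at their own pace and stop on an object; the grip force is fixed at half the most. Time passes only in rows, so rows that do not move let the fingers close. It gives the time, the measured TCP pose, the force, the opening and the grip force at its end, in the units of the state.
- r.state(): the state, without advancing time (a new reading comes with each control period).
- cams.get_image(name): name is "scene" or "side" or "wrist"; returns the picture (384x512x3 uint8, blue, green, red); there is no depth.
- cams.camera_info(name): a dict with "intrinsics" (3x3 intrinsics, pixels), "cam_to_world" (4x4, takes a point from camera to world coordinates); the wrist camera has in their place "tool_from_camera" (4x4, takes a point from camera to tool coordinates, whose origin is the TCP and whose axes are the flange's). Camera axes: x right, y up, looking along -z (the intrinsics and any distortion apply to the point x, -y, -z); pixel columns grow to the right and rows downward; lengths in m; the calibration is good to about 2 mm. A picture is of the moment at which its call begins: read the wrist's pose just before it. camera_info takes no time and is no camera call.
- r.hand_in(): hands the job in; it is judged then, once.
The state is a dict: "t": time; "q": joint angles; "joint_vel": joint speeds; "joint_efforts": joint torques, N m; "position": TCP position; "eef_rot": TCP orientation; "wrist_force": force on the tool from outside, world axes, zero at the start; "moment": the same for the moment, N m; "width": finger opening in m; "grasp_force": force on a finger pad.
Only numpy, scipy, OpenCV 4.12 (cv2) and the standard library are available. Lean on these libraries where they do the work, as an engineer would, in place of code of your own. Each camera call takes 0.05 s, during which the arm holds its last target. There are 200 camera calls.

## Working session

There is one attempt and no reset: what is moved stays moved. The work goes in short steps, Python scripts to look and compute and a tool call to move; the robot and the scene stay as the last step left them, time stands still between calls to the robot, and variables do not carry over. Pictures are saved under pics/ and viewed, at most 10 in all, crops included, and the job is handed in when it is done.

Besides the shell and the picture viewer there is one more tool, called after "Request:" by a JSON object that holds its "op" and its "data". carry_out: Moves the arm, as the interface text tells. Scaled input: -1 to 1 covers 50 mm each way for a shift and 5 degrees each way for a turn. Its arguments: {"type":"object","properties":{"moves":{"type":"array"}},"required":["moves"]}

```bash
ls; mkdir -p pics
python3 - <<'E'
from rig import r,cams
import cv2,numpy as np
a=cams.get_image("scene");b=cams.get_image("side")
cv2.imwrite("pics/scene.png",a);cv2.imwrite("pics/side.png",b)
np.set_printoptions(precision=4,suppress=True)
for n in("scene","side","wrist"):print(cams.camera_info(n))
s=r.state();print(s["t"],s["position"],s["eef_rot"])
E
```

```text
pics
{'intrinsics': array([[350.5177,   0.    , 259.9756],
       [  0.    , 350.5177, 194.3528],
       [  0.    ,   0.    ,   1.    ]]), 'cam_to_world': array([[ 0.7919, -0.5098,  0.3361,  0.9097],
       [ 0.6106,  0.6582, -0.4404, -0.4715],
       [ 0.0033,  0.554 ,  0.8325,  1.1073],
       [ 0.    ,  0.    ,  0.    ,  1.    ]])}
{'intrinsics': array([[432.7835,   0.    , 258.7522],
       [  0.    , 432.7835, 191.5317],
       [  0.    ,   0.    ,   1.    ]]), 'cam_to_world': array([[ 0.9598,  0.13  , -0.2488,  0.169 ],
       [-0.2806,  0.4743, -0.8345, -0.9457],
       [ 0.0095,  0.8707,  0.4917,  0.7123],
       [ 0.    ,  0.    ,  0.    ,  1.    ]])}
{'intrinsics': array([[341.4411,   0.    , 255.4698],
       [  0.    , 341.4411, 187.152 ],
       [  0.    ,   0.    ,   1.    ]]), 'tool_from_camera': array([[ 0.001 ,  0.9531,  0.3025,  0.0773],
       [ 1.    , -0.001 , -0.0002,  0.0009],
       [ 0.0001,  0.3025, -0.9531, -0.1736],
       [ 0.    ,  0.    ,  0.    ,  1.    ]])}
0.1 [0.6242 0.     0.1994] [[-0.      1.     -0.0021]
 [ 1.      0.      0.0001]
 [ 0.0001 -0.0021 -1.    ]]
```

View pics/scene.png

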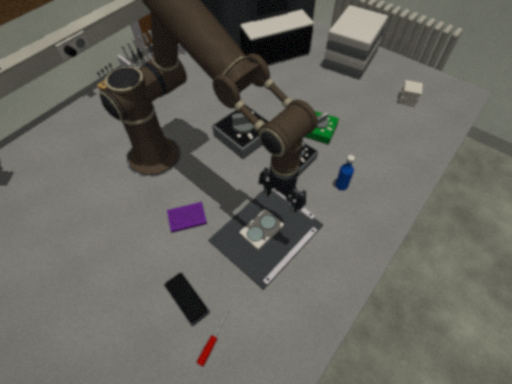

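View pics/side.png

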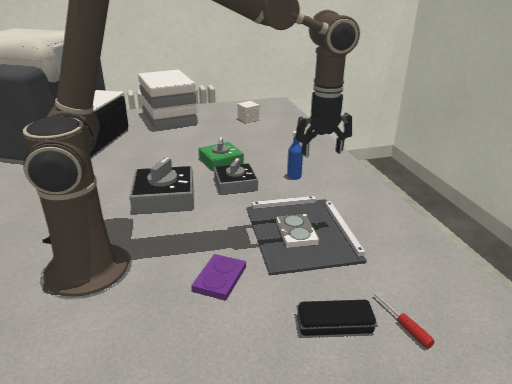

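The side view shows three box candidates: a large grey one at (163,185), a small grey one at (236,178) and a green one at (221,153). The small grey one fits: it isn't green, and it's the smaller of the other two. The white carrier is at (297,230) on the bed, and the purple look-alike is at (220,276). I'll confirm with a crop and a wrist picture.

```bash
cat > h.py <<'E'
from rig import r,cams
import cv2,numpy as np
np.set_printoptions(precision=4,suppress=True)
def cam(n):
    c=cams.camera_info(n)
    if n=="wrist":
        s=r.state();T=np.eye(4);T[:3,:3]=s["eef_rot"];T[:3,3]=s["position"];return c["intrinsics"],T@c["tool_from_camera"]
    return c["intrinsics"],c["cam_to_world"]
def ray(c,uv):
    K,T=c;uv=np.atleast_2d(np.float64(uv))
    d=np.c_[(uv[:,0]-K[0,2])/K[0,0],-(uv[:,1]-K[1,2])/K[1,1],-np.ones(len(uv))]
    return T[:3,3],d@T[:3,:3].T
def onz(c,uv,z):
    o,d=ray(c,uv);return o+d*((z-o[2])/d[:,2])[:,None]
def proj(c,P):
    K,T=c;p=(np.atleast_2d(P)-T[:3,3])@T[:3,:3]
    return np.c_[K[0,2]+K[0,0]*p[:,0]/-p[:,2],K[1,2]-K[1,1]*p[:,1]/-p[:,2]]
def tri(c1,u1,c2,u2):
    o1,d1=ray(c1,u1);o2,d2=ray(c2,u2);out=[]
    for a,b in zip(d1,d2):
        t=np.linalg.lstsq(np.c_[a,-b],o2-o1,rcond=None)[0];p,q=o1+a*t[0],o2+b*t[1]
        out.append(np.r_[(p+q)/2,np.linalg.norm(p-q)])
    return np.array(out)
def blobs(mask,amin=20):
    cs,_=cv2.findContours(mask.astype(np.uint8),cv2.RETR_EXTERNAL,cv2.CHAIN_APPROX_NONE)
    return sorted([c for c in cs if cv2.contourArea(c)>=amin],key=cv2.contourArea,reverse=True)
E
python3 - <<'E'
from h import *
c=cam("wrist");w=cams.get_image("wrist");b=cv2.imread("pics/side.png")
np.savez("w0.npz",K=c[0],T=c[1])
cv2.imwrite("pics/w0.png",w)
cv2.imwrite("pics/crop.png",cv2.resize(b[130:280,125:365],None,fx=3.3,fy=3.3,interpolation=cv2.INTER_CUBIC))
S=cam("side");C=cam("scene")
print(onz(S,[[247,206],[361,262],[267,269],[340,201],[236,172],[163,178],[221,150]],0.0))
E
```

```text
[[ 0.4675  0.1837  0.    ]
 [ 0.6817 -0.1661  0.    ]
 [ 0.4373 -0.1269  0.    ]
 [ 0.7654  0.1338  0.    ]
 [ 0.4902  0.4235  0.    ]
 [ 0.2309  0.4456  0.    ]
 [ 0.4782  0.6295  0.    ]]
```

View pics/crop.png

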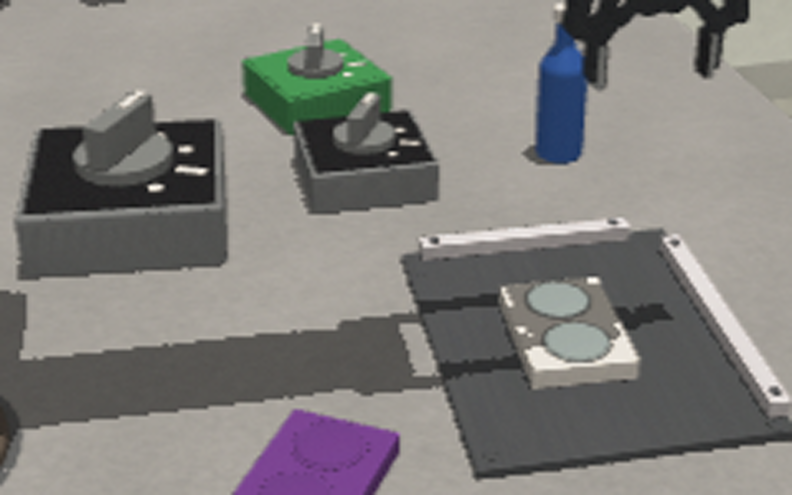

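View pics/w0.png

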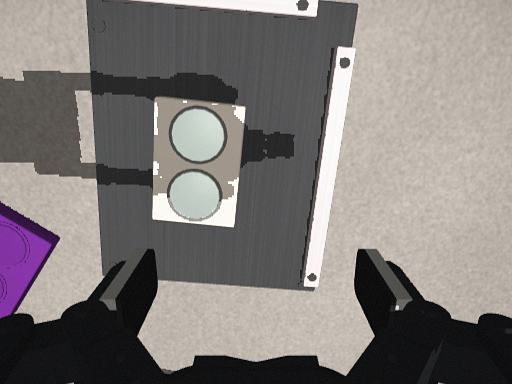

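The crop confirms the small grey box, at crop (365,160). Its knob points towards the far side, and the bar mark sits between the dots at about (410,143). In the wrist view the carrier top has corners at about (155,97), (245,106), (235,227) and (153,219). The right-hand rail there is the far rail, from (345,50) to (310,285). The left rail runs along the top edge.

```bash
cat > bed.py <<'E'
from h import *
def carrier(w,c,seed,z=.03,lim=None):
    g=cv2.cvtColor(w,cv2.COLOR_BGR2GRAY);m=g>80
    if lim is not None:
        k=np.zeros(g.shape,np.uint8);cv2.fillPoly(k,[np.int32(lim)],1);m&=k>0
    for b in blobs(m,500):
        if cv2.pointPolygonTest(b,seed,False)>=0:
            h=cv2.convexHull(b)[:,0]
            P=onz(c,h,z)[:,:2]*1000
            return cv2.boxPoints(cv2.minAreaRect(np.float32(P))),cv2.minAreaRect(np.float32(P)),h
def line(P): # points -> centre, direction
    v=cv2.fitLine(np.float32(P),cv2.DIST_HUBER,0,.01,.01).ravel();return v[2:],v[:2]
E
python3 - <<'E'
from bed import *
z=np.load("w0.npz");c=(z["K"],z["T"]);w=cv2.imread("pics/w0.png")
lim=[(104,25),(325,30),(300,270),(106,260)]
B,R,h=carrier(w,c,(198,160),lim=lim);print("carrier z30",B,R)
q=cv2.approxPolyDP(h.reshape(-1,1,2),8,True)[:,0];print("quad px",q)
# height check by side view
S=cam("side")
print("expected in side",proj(S,np.c_[B/1000,np.full(4,.03)]))
b=cv2.imread("pics/side.png");g=cv2.cvtColor(b,cv2.COLOR_BGR2GRAY)
# rails in wrist: bright
g2=cv2.cvtColor(w,cv2.COLOR_BGR2GRAY);hs=cv2.cvtColor(w,cv2.COLOR_BGR2HSV)
m=(g2>215)
for bl in blobs(m,300):
    P=onz(c,bl[:,0],.026)[:,:2]*1000
    print("white",cv2.boundingRect(bl),cv2.minAreaRect(np.float32(P)))
# outer edges of the bed (dark -> counter), z=.01: right edge and bottom edge
bot=[(u,np.max(np.where(g2[200:320,u]<90)[0])+200.5) for u in range(170,290,5)]
P=onz(c,bot,.01)[:,:2]*1000;o,d=line(P);print("bottom edge",o,d,np.degrees(np.arctan2(d[1],d[0])))
left=[(np.min(np.where(g2[v,60:150]<80)[0])+59.5,v) for v in list(range(10,65,4))+list(range(195,260,5))]
P=onz(c,left,.01)[:,:2]*1000;o,d=line(P);print("left edge",o,d,np.degrees(np.arctan2(d[1],d[0])))
# far rail face: transition at top edge per row
f=[]
for v in range(70,270,8):
    row=g2[v,280:360].astype(int);i=np.where(row>190)[0];f.append((i[0]+279.5,v)); 
P=onz(c,f,.026)[:,:2]*1000;o,d=line(P);print("far face top",o,d,np.degrees(np.arctan2(d[1],d[0])))
E
```

```text
carrier z30 [[ 455.5804 -120.0519]
 [ 676.2056 -131.2537]
 [ 688.9683  120.1129]
 [ 468.3431  131.3147]] ((572.2743530273438, 0.0304718017578125), (251.69036865234375, 220.9093780517578), 87.09342193603516)
quad px [[106  25]
 [325  30]
 [299 270]
 [106 260]]
expected in side [[273.3353 256.7767]
 [354.2418 245.3077]
 [320.6021 198.2228]
 [251.6888 206.1869]]
white (304, 47, 52, 240) ((699.8919067382812, -24.445693969726562), (261.2760925292969, 17.21857261657715), 85.33885192871094)
white (142, 0, 176, 16) ((601.075439453125, 139.36351013183594), (159.28125, 12.319693565368652), 0.030865788459777832)
white (153, 177, 86, 50) ((559.1367797851562, -45.59370040893555), (57.4306755065918, 89.31144714355469), 83.9568862915039)
bottom edge [ 590.6512 -162.2383] [ 0.9967 -0.0807] -4.6293025Traceback (most recent call last):
  File "<stdin>", line 19, in <module>
    return _wrapreduction(a, np.minimum, 'min', axis, None, out,
                          keepdims=keepdims, initial=initial, where=where)
    return ufunc.reduce(obj, axis, dtype, out, **passkwargs)
           ~~~~~~~~~~~~^^^^^^^^^^^^^^^^^^^^^^^^^^^^^^^^^^^^^
ValueError: zero-size array to reduction operation minimum which has no identity
```

Run:
```python
from bed import *
z=np.load("w0.npz");c=(z["K"],z["T"]);w=cv2.imread("pics/w0.png")
g=cv2.cvtColor(w,cv2.COLOR_BGR2GRAY)
print(g[240,80:320:8],g[130,130:300:6]); print(g[60,60:130:4])
lim=[(108,25),(325,30),(300,270),(112,260)]
import bed
k=np.zeros(g.shape,np.uint8);cv2.fillPoly(k,[np.int32(lim)],1)
for th in(95,105,115):
    for b in blobs((g>th)&(k>0),3000):
        h=cv2.convexHull(b)[:,0];P=np.float32(onz(c,h,.03)[:,:2]*1000);R=cv2.minAreaRect(P)
        print(th,R,cv2.approxPolyDP(h.reshape(-1,1,2),8,True)[:,0].tolist(),cv2.boxPoints(R).tolist())
B=cv2.boxPoints(R);S=cam("side");print(proj(S,np.c_[B/1000,np.full(4,.03)]))
# side-view carrier quad
b=cv2.imread("pics/side.png");gs=cv2.cvtColor(b,cv2.COLOR_BGR2GRAY)
for th in(100,115):
    for bl in blobs(gs[205:255,262:330]>th,300)[:2]: print(th,(cv2.approxPolyDP(cv2.convexHull(bl),2,True)[:,0]+[262,205]).tolist())
```

```text
[178 187 185  85  85  82  83  85  86  84  84  90  86  86  85  83  84  85
  84  81  86  88  80  84  83  85  83  86  87 247] [ 89  83  85  83 250 148 151 191 197 201 204 207 211 214 217 216  81 153
 156  44  38  35  38  82  86  87  83  83  85]
[179 178 179 167 182 186 180 183  83  81  84  83  86  84  84  84  85  85]
95 ((563.4828491210938, -7.909614562988281), (131.46083068847656, 89.89488983154297), 83.88162231445312) [[155, 97], [245, 106], [233, 227], [152, 219]] [[511.78570556640625, -68.47498321533203], [601.1685180664062, -78.0562515258789], [615.1799926757812, 52.65575408935547], [525.7971801757812, 62.237022399902344]]
105 ((563.4323120117188, -8.0419921875), (130.4758758544922, 89.71458435058594), 83.88327026367188) [[155, 97], [245, 106], [233, 227], [152, 218]] [[511.8789978027344, -68.1287841796875], [601.0828247070312, -77.68826293945312], [614.985595703125, 52.0447998046875], [525.7817993164062, 61.604278564453125]]
115 ((563.424072265625, -8.049003601074219), (130.47421264648438, 89.71253204345703), 83.89289093017578) [[156, 97], [245, 107], [233, 227], [152, 218]] [[511.8819885253906, -68.14373016357422], [601.0853271484375, -77.6880111694336], [614.9661865234375, 52.04572296142578], [525.7628173828125, 61.590003967285156]]
[[287.4254 241.5449]
 [319.811  238.3125]
 [306.6686 212.7961]
 [276.9956 215.4558]]
100 [[306, 214], [319, 238], [318, 243], [286, 247], [276, 217]]
115 [[306, 214], [318, 238], [317, 244], [286, 247], [277, 217]]
```

Carrier top at z = 30 mm measures 130.5 x 89.7 mm, centred at (563.4, -8.0) mm with yaw -6.1°. Projected into the side view, its corners land within 1–2 px, so the height holds. The far rail measures 261 mm long at z = 26, against 262 given. Bed yaw is -4.65° and its centre is about (580.3, -3). In the bed frame the carrier must move about +83 mm in both x and y. I'll push along +y first, with the two fingers spread.

Request:
{"op": "carry_out", "data": {"moves": [[[0, 0, 0, 0, 0, 0.93, 0.5], [-0.74, -0.4, 0, 0, 0, 0, 0.5], [-0.74, -0.4, 0, 0, 0, 0, 0.5], [-0.74, -0.4, 0, 0, 0, 0, 0.5], [0, 0, 0.6, 0, 0, 0, 0.5]]]}}

```text
t: 0.78
position: [0.5571, -0.1087, 0.1728]
eef_rot: [[0.084, 0.996, 0.005], [0.996, -0.084, -0.002], [-0.002, 0.005, -1.0]]
wrist_force: [1.4, 0.6, -0.8]
width: 0.043
grasp_force: 0.0
```

Request:
{"op": "carry_out", "data": {"moves": [[[0, 0, 1, 0, 0, 0, 0.5], [0, 0, 1, 0, 0, 0, 0.5], [0, 0, 0.5, 0, 0, 0, 0.5], [0, 0, 0.1, 0, 0, 0, 0.5]]]}}

```text
t: 1.27
position: [0.5537, -0.1052, 0.038]
eef_rot: [[0.081, 0.997, -0.005], [0.997, -0.081, 0.001], [0.001, -0.005, -1.0]]
wrist_force: [-0.3, -0.3, 0.1]
width: 0.0427
grasp_force: 0.0
```

```bash
cat >> bed.py <<'E'
A=np.radians(-4.65);U=np.array([np.cos(A),np.sin(A)]);V=np.array([-U[1],U[0]]);B0=np.array([580.3,-3.])
def tobed(p): p=np.asarray(p)[...,:2]-B0;return np.stack([p@U,p@V],-1)
def st():
    s=r.state();print("t",s["t"],"bed",tobed(s["position"]*1000),"z",s["position"][2]*1000,"yaw ty",np.degrees(np.arctan2(s["eef_rot"][1,1],s["eef_rot"][0,1])),"w",s["width"],"F",s["wrist_force"],"q6",s["q"][5])
    return s
E
python3 - <<'E'
from bed import *
st();print(cam("wrist")[1]);cv2.imwrite("pics/s1.png",cams.get_image("side")[150:300,200:400].repeat(4,0).repeat(4,1))
E
```

```text
t 1.275 bed [ -18.1956 -103.9796] z 37.99273400987805 yaw ty -4.650710920605577 w 0.04269838988448995 F [-0.3326 -0.3214  0.0581] q6 -0.18374762981003923
[[ 0.9968  0.0748  0.0293  0.5618]
 [-0.0801  0.9505  0.3002 -0.0284]
 [-0.0054 -0.3016  0.9534  0.2116]
 [ 0.      0.      0.      1.    ]]
```

View pics/s1.png

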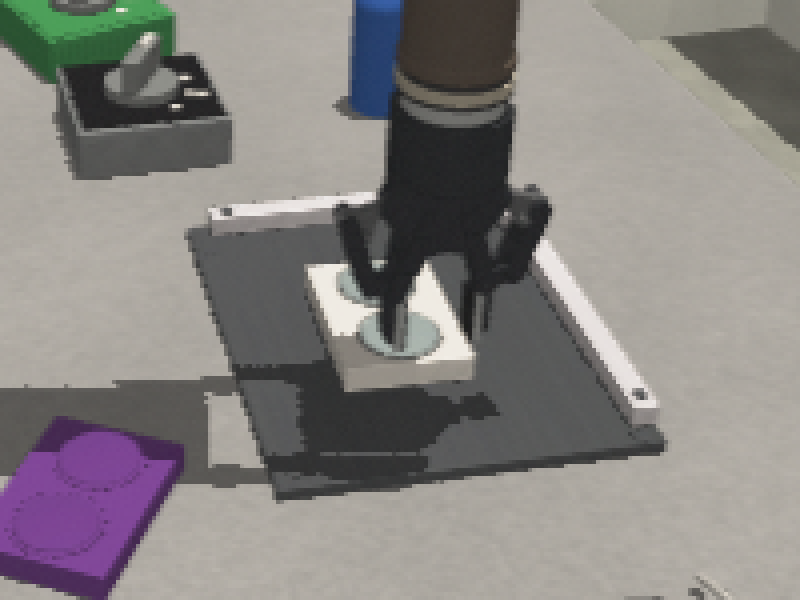

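The fingertips show at crop (400,350) and (480,335), about 40 mm up and in front of the carrier's near (-y) face. That matches the pose readout. I'll lower and approach the face.

Request:
{"op": "carry_out", "data": {"moves": [[[0, 0.03, 0.35, 0, 0, 0, 0.5], [0, 0, 0.15, 0, 0, 0, 0.5], [0.2, 0, 0, 0, 0, 0, 0.5], [0.2, 0, 0, 0, 0, 0, 0.5], [0.2, 0, 0, 0, 0, 0, 0.5]]]}}

```text
t: 1.95
position: [0.5607, -0.0752, 0.0161]
eef_rot: [[0.081, 0.997, 0.001], [0.997, -0.081, -0.0], [-0.0, 0.001, -1.0]]
wrist_force: [-0.1, 0.1, -0.9]
width: 0.0429
grasp_force: 0.0
```

Run:
```python
from bed import *
s=st();S=cam("side");T=s["position"]
print("tips proj crop",(proj(S,[T+[-.03,0,0],T+[.03,0,0]])-[200,150])*4)
cv2.imwrite("pics/s2.png",cams.get_image("side")[170:270,220:350].repeat(5,0).repeat(5,1))
```

```text
t 1.95 bed [-13.7116 -73.5043] z 16.144740035849924 yaw ty -4.6257588448704094 w 0.042855335681539646 F [-0.0614  0.134  -0.8767] q6 -0.1295908482546308
tips proj crop [[378.8313 384.5432]
 [461.9425 370.2559]]
```

View pics/s2.png

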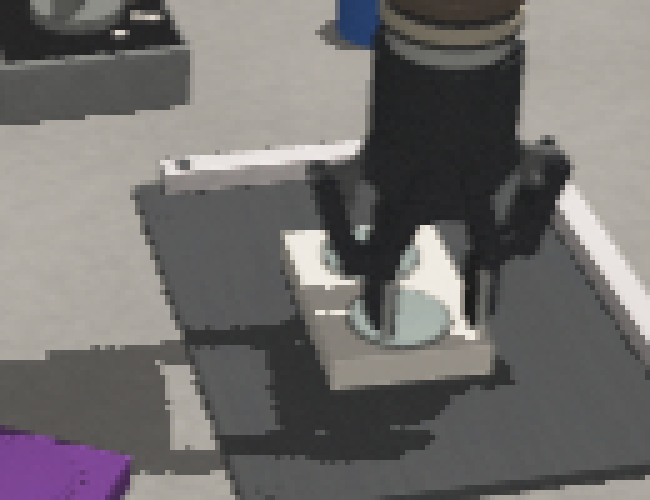

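The fingertips show at px (296,238) and (316,234), about 8 px above where the TCP should project. The carrier's front edge is still at px (286,244), so it has not moved. The tips may be riding over it, so I'll check with the other views before going on.

Run:
```python
from bed import *
s=st();w=cams.get_image("wrist");a=cams.get_image("scene")[150:300,190:340]
c=cam("wrist");cv2.imwrite("pics/w1.png",w)
cv2.imwrite("pics/cmp.png",np.hstack([w[:,:],cv2.resize(a,(280,280)).__class__(cv2.copyMakeBorder(cv2.resize(a,(280,280)),0,104,0,0,cv2.BORDER_CONSTANT).shape) if 0 else cv2.copyMakeBorder(cv2.resize(a,(280,280),interpolation=cv2.INTER_CUBIC),0,104,0,0,cv2.BORDER_CONSTANT)]))
T=s["position"]
for dz in(0,.01,.02):print(dz,proj(c,[T+[-.021,0.0017,dz],T+[.021,-.0017,dz]]).round(),((proj(cam("scene"),[T+[-.021,0,dz],T+[.021,0,dz]])-[190,150])*280/150+[512,0]).round())
```

```text
t 2.0 bed [-13.9419 -72.3512] z 16.038938775290163 yaw ty -4.596213206800836 w 0.042909691330026735 F [-0.2236 -0.4973 -0.6371] q6 -0.12924337428352717
0 [[216. 223.]
 [292. 224.]] [[613. 166.]
 [631. 179.]]
0.01 [[214. 231.]
 [294. 231.]] [[613. 164.]
 [631. 177.]]
0.02 [[211. 240.]
 [296. 240.]] [[613. 161.]
 [631. 174.]]
```

View pics/cmp.png

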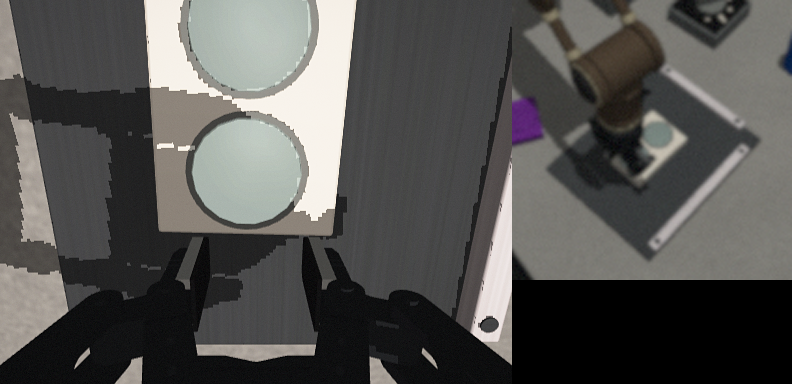

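The wrist view shows the finger pads ending at (207,240) and (304,240), just past the carrier's front edge at v≈234. Given the known 43 mm pad gap, that puts the tips about 30 mm behind the reported TCP. So they are hovering over the carrier at about z 45 mm, which agrees with the side view and with the absence of contact. I'll back off and lower in small steps, watching the force.

Request:
{"op": "carry_out", "data": {"moves": [[[-0.6, 0, 0, 0, 0, 0, 0.5], [0, 0, 0, 0, 0, 0, 0.5], [0, 0, 0.06, 0, 0, 0, 0.5], [0, 0, 0.06, 0, 0, 0, 0.5], [0, 0, 0, 0, 0, 0, 0.5]]]}}

```text
t: 2.72
position: [0.5572, -0.1053, 0.009]
eef_rot: [[0.081, 0.997, -0.001], [0.997, -0.081, 0.0], [0.0, -0.001, -1.0]]
wrist_force: [-0.3, 0.6, 0.4]
width: 0.0426
grasp_force: 0.0
```

Run:
```python
from bed import *
s=st();w=cams.get_image("wrist");cv2.imwrite("pics/w2.png",w);b=cams.get_image("side");cv2.imwrite("pics/sd2.png",b)
S=cam("side");T=s["position"];print(T)
for y in(-.0215,.0215):
  for dz in(0,.01,.02,.03):
    P=T+s["eef_rot"]@[-.011,y,0]+[0,0,dz];print(y,dz,proj(S,P).round(1))
c=cv2.resize(b[190:270,250:350],None,fx=6,fy=6,interpolation=cv2.INTER_NEAREST);cv2.imwrite("pics/c2.png",c)
```

```text
t 2.725 bed [ -14.7309 -103.8308] z 9.040020042704676 yaw ty -4.618253610978753 w 0.042579807922492906 F [-0.3402  0.5838  0.4389] q6 -0.18309662436854338
[ 0.5572 -0.1053  0.009 ]
-0.0215 0 [[301.4 256.8]]
-0.0215 0.01 [[301.6 253.7]]
-0.0215 0.02 [[301.8 250.7]]
-0.0215 0.03 [[302.  247.5]]
0.0215 0 [[317.1 254.9]]
0.0215 0.01 [[317.4 251.8]]
0.0215 0.02 [[317.7 248.8]]
0.0215 0.03 [[318.  245.6]]
```

View pics/c2.png

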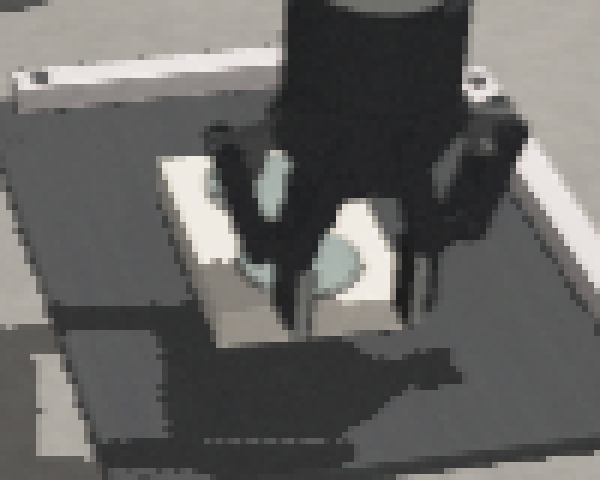

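In the side crop the tips are at about (300,332) and (420,320), or px (300,245) and (320,243). That puts them about 34 mm above the reported TCP, at z≈43, which agrees with the wrist estimate. I'll lower further under force watch.

Request:
{"op": "carry_out", "data": {"moves": [[[0, 0, 0.08, 0, 0, 0, 0.5], [0, 0, 0.08, 0, 0, 0, 0.5], [0, 0, 0, 0, 0, 0, 0.5]]]}}

```text
t: 3.2
position: [0.5572, -0.1058, 0.001]
eef_rot: [[0.081, 0.997, -0.001], [0.997, -0.081, 0.0], [0.0, -0.001, -1.0]]
wrist_force: [-0.3, -1.2, 0.8]
width: 0.0426
grasp_force: 0.0
```

Request:
{"op": "carry_out", "data": {"moves": [[[0, 0, 0.08, 0, 0, 0, 0.5], [0, 0, 0, 0, 0, 0, 0.5]]]}}

```text
t: 3.45
position: [0.5574, -0.1058, -0.0028]
eef_rot: [[0.081, 0.997, -0.001], [0.997, -0.081, 0.0], [0.0, -0.001, -1.0]]
wrist_force: [0.8, 0.3, -0.7]
width: 0.0426
grasp_force: 0.0
```

There's no contact with the TCP reading below the counter, so the offset is real. I'll go down to about -14 mm, which puts the tips at about 20 mm, then push.

Request:
{"op": "carry_out", "data": {"moves": [[[0, 0, 0.08, 0, 0, 0, 0.5], [0, 0, 0.08, 0, 0, 0, 0.5], [0, 0, 0.06, 0, 0, 0, 0.5], [0, 0, 0, 0, 0, 0, 0.5]]]}}

```text
t: 3.95
position: [0.5573, -0.1058, -0.0138]
eef_rot: [[0.081, 0.997, -0.001], [0.997, -0.081, 0.0], [0.0, -0.001, -1.0]]
wrist_force: [0.2, 0.3, -0.2]
width: 0.0426
grasp_force: 0.0
```

Request:
{"op": "carry_out", "data": {"moves": [[[0.2, 0, 0, 0, 0, 0, 0.5], [0.15, 0, 0, 0, 0, 0, 0.5], [0.15, 0, 0, 0, 0, 0, 0.5], [0.15, 0, 0, 0, 0, 0, 0.5], [0.1, 0, 0, 0, 0, 0, 0.5]]]}}

```text
t: 4.58
position: [0.5609, -0.0681, -0.0133]
eef_rot: [[0.08, 0.997, 0.0], [0.997, -0.08, -0.0], [-0.0, 0.0, -1.0]]
wrist_force: [-0.1, -1.5, 0.3]
width: 0.043
grasp_force: 0.7
```

Run:
```python
from bed import *
s=st();c=cam("wrist");w=cams.get_image("wrist");cv2.imwrite("pics/w3.png",w)
b=cams.get_image("side");cv2.imwrite("pics/sd3.png",b)
g=cv2.cvtColor(w,cv2.COLOR_BGR2GRAY)
# front top edge of carrier in columns 220..290 between the fingers
e=[(u,np.where(g[120:300,u]>100)[0].max()+120.5) for u in range(225,290,6)]
print(np.array(e)[:,1]);P=tobed(onz(c,e,.03)*1000);print(P.mean(0),np.polyfit(P[:,0],P[:,1],1))
```

```text
t 4.575 bed [-14.0917 -66.4967] z -13.309791541008163 yaw ty -4.612355512027228 w 0.04298338700112987 F [-0.0932 -1.4669  0.3071] q6 -0.1169252352956157
[241.5 241.5 241.5 241.5 241.5 241.5 241.5 241.5 241.5 241.5 241.5]
[-13.3976 -54.5079] [  0.0015 -54.4875]
```

Contact: 1.5 N, with the carrier's front edge square to the bed at bed y -54.5. It still has 66.5 mm to travel.

Request:
{"op": "carry_out", "data": {"moves": [[[0.2, 0, 0, 0, 0, 0, 0.5], [0.2, 0, 0, 0, 0, 0, 0.5], [0.2, 0, 0, 0, 0, 0, 0.5], [0.2, 0, 0, 0, 0, 0, 0.5], [0.2, 0, 0, 0, 0, 0, 0.5]]]}}

```text
t: 5.3
position: [0.5648, -0.018, -0.0134]
eef_rot: [[0.081, 0.997, -0.0], [0.997, -0.081, -0.0], [-0.0, -0.0, -1.0]]
wrist_force: [0.6, -1.2, 0.8]
width: 0.0428
grasp_force: 0.8
```

Request:
{"op": "carry_out", "data": {"moves": [[[0.1, 0, 0, 0, 0, 0, 0.5], [0.04, 0, 0, 0, 0, 0, 0.5], [0.02, 0, 0, 0, 0, 0, 0.5], [0, 0, 0, 0, 0, 0, 0.5]]]}}

```text
t: 5.8
position: [0.5654, -0.0107, -0.0135]
eef_rot: [[0.081, 0.997, -0.0], [0.997, -0.081, 0.0], [0.0, -0.0, -1.0]]
wrist_force: [0.3, -0.4, 0.5]
width: 0.0423
grasp_force: 0.4
```

```bash
cat > fe.py <<'E'
from bed import *
s=st();c=cam("wrist");w=cams.get_image("wrist");cv2.imwrite("pics/w_t%.0f.png"%(s["t"]*100),w)
g=cv2.cvtColor(w,cv2.COLOR_BGR2GRAY)
e=[(u,np.where(g[120:300,u]>100)[0].max()+120.5) for u in range(225,290,6)]
P=tobed(onz(c,e,.03)*1000);print("front edge",P.mean(0),np.polyfit(P[:,0],P[:,1],1))
E
python3 fe.py
```

```text
t 5.8 bed [-14.212  -8.896] z -13.454686890372367 yaw ty -4.673907855006538 w 0.042342480160369275 F [ 0.3376 -0.4453  0.5177] q6 -0.014833094650895117
front edge [-13.4939   3.1352] [0.0006 3.143 ]
```

Front edge is at 3.1 mm, with contact expected near 12. I'll go on in smaller steps.

Request:
{"op": "carry_out", "data": {"moves": [[[0.08, 0, 0, 0, 0, 0, 0.5], [0.06, 0, 0, 0, 0, 0, 0.5], [0, 0, 0, 0, 0, 0, 0.5]]]}}

```text
t: 6.22
position: [0.566, -0.0033, -0.0135]
eef_rot: [[0.081, 0.997, 0.0], [0.997, -0.081, 0.0], [0.0, 0.0, -1.0]]
wrist_force: [0.1, -0.5, -0.0]
width: 0.0429
grasp_force: 0.1
```

Request:
{"op": "carry_out", "data": {"moves": [[[0.03, 0, 0, 0, 0, 0, 0.5], [0, 0, 0, 0, 0, 0, 0.5]]]}}

```text
t: 6.48
position: [0.5661, -0.0021, -0.0135]
eef_rot: [[0.081, 0.997, -0.0], [0.997, -0.081, 0.0], [0.0, -0.0, -1.0]]
wrist_force: [0.1, -0.0, 0.2]
width: 0.0426
grasp_force: 0.3
```

Request:
{"op": "carry_out", "data": {"moves": [[[0.02, 0, 0, 0, 0, 0, 0.5], [0, 0, 0, 0, 0, 0, 0.5]]]}}

```text
t: 6.72
position: [0.5661, -0.0012, -0.0135]
eef_rot: [[0.081, 0.997, -0.0], [0.997, -0.081, 0.0], [0.0, -0.0, -1.0]]
wrist_force: [0.6, -0.5, 0.4]
width: 0.043
grasp_force: 0.4
```

```bash
python3 fe.py
```

```text
t 6.725 bed [-14.2657   0.6151] z -13.49404252075332 yaw ty -4.653390098763704 w 0.04303750389240773 F [ 0.5839 -0.4917  0.3961] q6 0.002042346020371465
front edge [-13.5497  12.6771] [ 0.001  12.6902]
```

Request:
{"op": "carry_out", "data": {"moves": [[[0.03, 0, 0, 0, 0, 0, 0.5], [0, 0, 0, 0, 0, 0, 0.5]]]}}

```text
t: 7.02
position: [0.5662, 0.0001, -0.0135]
eef_rot: [[0.081, 0.997, -0.0], [0.997, -0.081, -0.0], [-0.0, -0.0, -1.0]]
wrist_force: [-0.1, -2.5, 0.4]
width: 0.0431
grasp_force: 1.1
```

Request:
{"op": "carry_out", "data": {"moves": [[[0.03, 0, 0, 0, 0, 0, 0.5], [0, 0, 0, 0, 0, 0, 0.5]]]}}

```text
t: 7.28
position: [0.5662, 0.0001, -0.0134]
eef_rot: [[0.08, 0.997, -0.001], [0.997, -0.08, -0.002], [-0.003, -0.0, -1.0]]
wrist_force: [-1.3, -7.2, 1.1]
width: 0.0428
grasp_force: 3.6
```

```bash
python3 fe.py
```

```text
t 7.275 bed [-14.3316   1.9169] z -13.436775130385769 yaw ty -4.59858910184302 w 0.042797113663910376 F [-1.3457 -7.1964  1.0663] q6 0.0076642408230952344
front edge [-13.6147  14.0762] [ 0.0021 14.1043]
```

Seated against the left rail: 7 N, and the TCP stopped advancing. Next I'll back off, rise, go round to the -x side and turn the tool 90°.

Request:
{"op": "carry_out", "data": {"moves": [[[-0.6, 0, 0, 0, 0, 0, 0.5], [0, 0, -1, 0, 0, 0, 0.5], [0, -0.86, -0.3, 0, 0, 0, 0.5], [0, -0.86, 0, 0, 0, 0, 0.5], [0.54, 0, 0, 0, 0, 0, 0.5]]]}}

```text
t: 7.95
position: [0.4757, 0.0059, 0.0507]
eef_rot: [[0.084, 0.996, -0.005], [0.996, -0.084, 0.001], [0.001, -0.005, -1.0]]
wrist_force: [0.9, 0.1, 0.3]
width: 0.0426
grasp_force: 0.0
```

Request:
{"op": "carry_out", "data": {"moves": [[[0.8, 0, 0, 0, 0, 0, 0.5], [0.8, 0, 0, 0, 0, 0, 0.5], [0, 0, 0, 0, 0, 1, 0.5], [0, 0, 0, 0, 0, 1, 0.5], [0, 0, 0, 0, 0, 1, 0.5]]]}}

```text
t: 8.57
position: [0.4869, 0.0863, 0.0516]
eef_rot: [[0.339, 0.941, 0.0], [0.941, -0.339, 0.001], [0.001, -0.0, -1.0]]
wrist_force: [0.3, 0.0, -0.2]
width: 0.0429
grasp_force: 0.0
```

Request:
{"op": "carry_out", "data": {"moves": [[[0, 0, 0, 0, 0, 1, 0.5], [0, 0, 0, 0, 0, 1, 0.5], [0, 0, 0, 0, 0, 1, 0.5], [0, 0, 0, 0, 0, 1, 0.5], [0, 0, 0, 0, 0, 1, 0.5]]]}}

```text
t: 9.2
position: [0.4869, 0.086, 0.0516]
eef_rot: [[0.705, 0.709, 0.0], [0.709, -0.705, 0.001], [0.001, -0.001, -1.0]]
wrist_force: [0.3, 0.0, -0.7]
width: 0.0426
grasp_force: 0.0
```

Request:
{"op": "carry_out", "data": {"moves": [[[0, 0, 0, 0, 0, 1, 0.5], [0, 0, 0, 0, 0, 1, 0.5], [0, 0, 0, 0, 0, 1, 0.5], [0, 0, 0, 0, 0, 1, 0.5], [0, 0, 0, 0, 0, 1, 0.5]]]}}

```text
t: 9.82
position: [0.4869, 0.086, 0.0516]
eef_rot: [[0.939, 0.345, 0.0], [0.345, -0.939, 0.001], [0.0, -0.001, -1.0]]
wrist_force: [0.7, -0.6, -0.5]
width: 0.0427
grasp_force: 0.0
```

Request:
{"op": "carry_out", "data": {"moves": [[[0, 0, 0, 0, 0, 1, 0.5], [0, 0, 0, 0, 0, 1, 0.5], [0, 0, 0, 0, 0, 1, 0.5], [0, 0, 0, 0, 0, 1, 0.5], [0, 0, 0, 0, 0, 1, 0.5]]]}}

```text
t: 10.45
position: [0.487, 0.086, 0.0517]
eef_rot: [[0.996, -0.084, 0.0], [-0.084, -0.996, 0.001], [0.0, -0.001, -1.0]]
wrist_force: [1.4, 0.2, 0.4]
width: 0.0431
grasp_force: 0.0
```

Run:
```python
from bed import *
s=st();w=cams.get_image("wrist");c=cam("wrist");cv2.imwrite("pics/w5.png",w)
b=cams.get_image("side");cv2.imwrite("pics/sd5.png",b)
print(proj(c,[np.r_[(B0+x*U+y*V)/1000,.03] for x,y in[(-61,14),(-61,144),(29,14),(29,144)]]).round())
```

```text
t 10.45 bed [-100.252    81.1807] z 51.659016949203526 yaw ty -94.83463363313986 w 0.043114454141133116 F [1.3881 0.1709 0.3626] q6 1.7403971002062462
[[371. 149.]
 [147. 149.]
 [389. -29.]
 [129. -28.]]
```

View pics/w5.png

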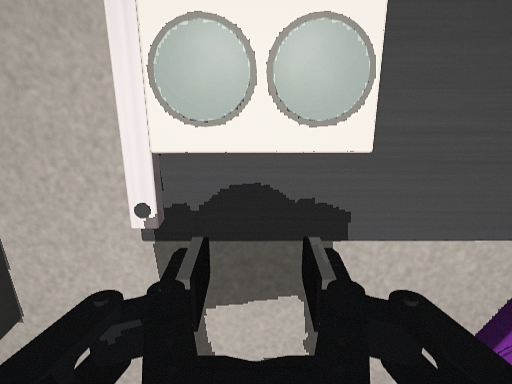

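The wrist view shows the carrier's left edge lying along the left rail, with its near edge from (150,152) to (373,152). I'll lower and push along +x.

Request:
{"op": "carry_out", "data": {"moves": [[[0, 0, 0.9, 0, 0, -0.03, 0.5], [0, 0, 0.4, 0, 0, 0, 0.5], [0.3, 0, 0, 0, 0, 0, 0.5], [0.2, 0, 0, 0, 0, 0, 0.5], [0.2, 0, 0, 0, 0, 0, 0.5]]]}}

```text
t: 11.18
position: [0.5237, 0.0828, -0.0123]
eef_rot: [[0.997, -0.078, 0.002], [-0.078, -0.997, 0.0], [0.001, -0.0, -1.0]]
wrist_force: [-1.9, 1.3, 2.4]
width: 0.0431
grasp_force: 1.3
```

Request:
{"op": "carry_out", "data": {"moves": [[[0.2, 0, 0, 0, 0, 0, 0.5], [0.2, 0, 0, 0, 0, 0, 0.5], [0.2, 0, 0, 0, 0, 0, 0.5], [0.2, 0, 0, 0, 0, 0, 0.5], [0.2, 0, 0, 0, 0, 0, 0.5]]]}}

```text
t: 11.8
position: [0.5722, 0.0787, -0.0135]
eef_rot: [[0.997, -0.078, -0.0], [-0.078, -0.997, -0.0], [-0.0, 0.0, -1.0]]
wrist_force: [-3.1, 0.7, 2.1]
width: 0.0425
grasp_force: 1.4
```

Request:
{"op": "carry_out", "data": {"moves": [[[0.2, 0, 0, 0, 0, 0, 0.5], [0.1, 0, 0, 0, 0, 0, 0.5], [0, 0, 0, 0, 0, 0, 0.5]]]}}

```text
t: 12.18
position: [0.588, 0.0775, -0.0134]
eef_rot: [[0.997, -0.079, 0.002], [-0.079, -0.997, 0.0], [0.002, -0.0, -1.0]]
wrist_force: [0.2, -0.0, -0.6]
width: 0.0425
grasp_force: 0.0
```

```bash
python3 fe.py
```

```text
t 12.175 bed [ 1.1724 80.8728] z -13.369874732956095 yaw ty -94.50375090311633 w 0.04254806769211418 F [ 0.1557 -0.0044 -0.6009] q6 1.7072198475688163
front edge [14.6222 81.3264] [-418.7311 6204.0925]
```

Near edge is at bed x 14.6, and seated it should be about 22–23. I'll continue in small steps.

Request:
{"op": "carry_out", "data": {"moves": [[[0.1, 0, 0, 0, 0, 0, 0.5], [0.04, 0, 0, 0, 0, 0, 0.5], [0, 0, 0, 0, 0, 0, 0.5]]]}}

```text
t: 12.6
position: [0.5939, 0.077, -0.0135]
eef_rot: [[0.997, -0.078, 0.001], [-0.078, -0.997, -0.0], [0.001, -0.0, -1.0]]
wrist_force: [-0.8, 0.0, -0.7]
width: 0.0428
grasp_force: 0.2
```

Request:
{"op": "carry_out", "data": {"moves": [[[0.03, 0, 0, 0, 0, 0, 0.5], [0, 0, 0, 0, 0, 0, 0.5]]]}}

```text
t: 12.85
position: [0.5952, 0.0769, -0.0135]
eef_rot: [[0.997, -0.078, 0.0], [-0.078, -0.997, -0.0], [0.0, 0.0, -1.0]]
wrist_force: [-1.1, -0.7, 0.7]
width: 0.0424
grasp_force: 0.6
```

Request:
{"op": "carry_out", "data": {"moves": [[[0.03, 0, 0, 0, 0, 0, 0.5], [0, 0, 0, 0, 0, 0, 0.5]]]}}

```text
t: 13.1
position: [0.5968, 0.0768, -0.0134]
eef_rot: [[0.997, -0.079, 0.0], [-0.079, -0.997, 0.0], [0.0, -0.0, -1.0]]
wrist_force: [-1.1, 0.3, 0.2]
width: 0.0428
grasp_force: 0.7
```

```bash
python3 fe.py
```

```text
t 13.1 bed [ 9.9644 80.924 ] z -13.441597799484777 yaw ty -94.50773963628151 w 0.04276172640903473 F [-1.1355  0.321   0.1647] q6 1.705066610003641
front edge [23.0418 81.3785] [  24.7455 -488.8028]
```

Request:
{"op": "carry_out", "data": {"moves": [[[0.03, 0, 0, 0, 0, 0, 0.5], [0, 0, 0, 0, 0, 0, 0.5]]]}}

```text
t: 13.4
position: [0.5967, 0.0768, -0.0135]
eef_rot: [[0.997, -0.079, -0.003], [-0.079, -0.997, 0.0], [-0.003, 0.0, -1.0]]
wrist_force: [-4.3, 0.9, 4.2]
width: 0.0431
grasp_force: 2.5
```

Request:
{"op": "carry_out", "data": {"moves": [[[0.03, 0, 0, 0, 0, 0, 0.5], [0, 0, 0, 0, 0, 0, 0.5]]]}}

```text
t: 13.65
position: [0.5966, 0.0768, -0.0137]
eef_rot: [[0.997, -0.079, -0.007], [-0.079, -0.997, 0.0], [-0.007, 0.0, -1.0]]
wrist_force: [-7.1, 1.1, 7.1]
width: 0.0427
grasp_force: 3.8
```

```bash
python3 fe.py
```

```text
t 13.65 bed [ 9.7727 80.8526] z -13.677579022551164 yaw ty -94.50804656455551 w 0.042676773967387484 F [-7.1161  1.1201  7.1385] q6 1.7044040288063989
front edge [22.886  81.3316] [ -512.031  11799.6675]
```

Seated against the far rail: 7 N, and motion stopped. Next comes a short re-press along +y with shut fingers, to be sure the left edge is still home.

Request:
{"op": "carry_out", "data": {"moves": [[[-0.5, 0, 0, 0, 0, -0.03, 0.5], [0, 0, -1, 0, 0, 0, 0], [0, 0.8, -0.3, 0, 0, 0, 0], [0, 0.9, 0, 0, 0, 0, 0], [0, 0.7, 0, 0, 0, 0, 0]]]}}

```text
t: 14.32
position: [0.5674, -0.043, 0.0527]
eef_rot: [[0.997, -0.076, 0.005], [-0.076, -0.997, -0.001], [0.005, 0.001, -1.0]]
wrist_force: [-0.1, -0.4, -0.2]
width: 0.0002
grasp_force: 0.0
```

Request:
{"op": "carry_out", "data": {"moves": [[[0.8, 0, 0, 0, 0, 0, 0], [0.8, 0, 0, 0, 0, 0, 0], [0, 0, 0.6, 0, 0, 0, 0], [0, 0, 0.4, 0, 0, 0, 0], [0, 0, 0.15, 0, 0, 0, 0]]]}}

```text
t: 14.95
position: [0.6435, -0.047, -0.0082]
eef_rot: [[0.997, -0.076, -0.003], [-0.076, -0.997, 0.0], [-0.003, -0.0, -1.0]]
wrist_force: [-0.2, -0.0, -0.9]
width: 0.0
grasp_force: 0.0
```

Run:
```python
from bed import *
st()
```

```text
t 14.95 bed [ 66.532  -38.7286] z -8.191659554523016 yaw ty -94.34433108728959 w 2.672079732501293e-05 F [-0.2386 -0.0217 -0.9138] q6 1.5064282710582417
```

Request:
{"op": "carry_out", "data": {"moves": [[[0, -0.2, 0.05, 0, 0, 0, 0], [0, -0.2, 0, 0, 0, 0, 0], [0, -0.1, 0, 0, 0, 0, 0], [0, 0, 0, 0, 0, 0, 0]]]}}

```text
t: 15.45
position: [0.6479, -0.0215, -0.0076]
eef_rot: [[0.997, -0.075, 0.001], [-0.075, -0.997, -0.0], [0.001, 0.0, -1.0]]
wrist_force: [1.3, -0.1, -0.3]
width: 0.0002
grasp_force: 0.0
```

Request:
{"op": "carry_out", "data": {"moves": [[[0, -0.06, 0, 0, 0, 0, 0], [0, -0.06, 0, 0, 0, 0, 0], [0, 0, 0, 0, 0, 0, 0]]]}}

```text
t: 15.82
position: [0.6477, -0.0162, -0.0084]
eef_rot: [[0.997, -0.076, -0.0], [-0.076, -0.997, -0.0], [-0.0, 0.0, -1.0]]
wrist_force: [-0.6, 0.1, 0.4]
width: 0.0002
grasp_force: 0.0
```

Request:
{"op": "carry_out", "data": {"moves": [[[0, -0.06, 0, 0, 0, 0, 0], [0, 0, 0, 0, 0, 0, 0]]]}}

```text
t: 16.08
position: [0.6479, -0.0131, -0.0085]
eef_rot: [[0.997, -0.076, -0.0], [-0.076, -0.997, 0.0], [-0.0, -0.0, -1.0]]
wrist_force: [0.5, 0.2, -0.5]
width: 0.0002
grasp_force: 0.0
```

Run:
```python
from bed import *
st()
```

```text
t 16.075 bed [68.2108 -4.6182] z -8.46764826632245 yaw ty -94.34336280907856 w 0.0002310962297950663 F [ 0.5441  0.2227 -0.5082] q6 1.5590973695237067
```

Request:
{"op": "carry_out", "data": {"moves": [[[0, -0.04, 0.08, 0, 0, 0, 0], [0, 0, 0, 0, 0, 0, 0]]]}}

```text
t: 16.32
position: [0.6475, -0.0111, -0.013]
eef_rot: [[0.997, -0.076, -0.001], [-0.076, -0.997, 0.0], [-0.001, -0.0, -1.0]]
wrist_force: [0.1, 0.1, 0.1]
width: -0.0001
grasp_force: 0.0
```

Request:
{"op": "carry_out", "data": {"moves": [[[0, -0.04, 0, 0, 0, 0, 0], [0, 0, 0, 0, 0, 0, 0]]]}}

```text
t: 16.58
position: [0.6482, -0.0093, -0.0125]
eef_rot: [[0.997, -0.076, -0.0], [-0.076, -0.997, -0.0], [-0.0, 0.0, -1.0]]
wrist_force: [-0.1, -0.7, -0.1]
width: 0.0002
grasp_force: 0.2
```

Request:
{"op": "carry_out", "data": {"moves": [[[0, -0.04, 0, 0, 0, 0, 0], [0, 0, 0, 0, 0, 0, 0]]]}}

```text
t: 16.82
position: [0.6481, -0.0091, -0.0125]
eef_rot: [[0.997, -0.075, -0.001], [-0.075, -0.997, -0.003], [-0.001, 0.003, -1.0]]
wrist_force: [-0.7, -5.3, -0.6]
width: -0.0001
grasp_force: 2.7
```

Request:
{"op": "carry_out", "data": {"moves": [[[0, -0.03, 0, 0, 0, 0, 0], [0, 0, 0, 0, 0, 0, 0]]]}}

```text
t: 17.08
position: [0.6481, -0.009, -0.0124]
eef_rot: [[0.997, -0.074, -0.001], [-0.074, -0.997, -0.005], [-0.001, 0.005, -1.0]]
wrist_force: [-1.9, -9.5, 0.5]
width: 0.0002
grasp_force: 4.4
```

Solid contact at once (5–9 N with no travel), so the carrier is home on both rails. I'll back off, rise, open and move to look at both the carrier and the box.

Request:
{"op": "carry_out", "data": {"moves": [[[0, 0.4, 0, 0, 0, 0, 0], [0, 0, -1, 0, 0, 0, 0], [0, 0, -1, 0, 0, 0, 0], [0, 0, -1, 0, 0, 0, 1], [0, 0, -1, 0, 0, 0, 1]]]}}

```text
t: 17.7
position: [0.647, -0.026, 0.1894]
eef_rot: [[0.997, -0.076, 0.001], [-0.076, -0.997, 0.001], [0.001, -0.001, -1.0]]
wrist_force: [0.6, -0.3, 0.5]
width: 0.0359
grasp_force: 0.0
```

Request:
{"op": "carry_out", "data": {"moves": [[[-0.6, -0.8, -0.3, 0, 0, 0, 1], [-0.6, -0.9, 0, 0, 0, 0, 1], [-0.6, -0.9, 0, 0, 0, 0, 1], [-0.6, -0.9, 0, 0, 0, 0, 1], [-0.5, -0.9, 0, 0, 0, 0, 1]]]}}

```text
t: 18.32
position: [0.5181, 0.2058, 0.2029]
eef_rot: [[0.997, -0.076, 0.0], [-0.076, -0.997, 0.001], [0.0, -0.001, -1.0]]
wrist_force: [1.2, 0.7, -0.1]
width: 0.0853
grasp_force: 0.0
```

Request:
{"op": "carry_out", "data": {"moves": [[[0, -0.9, 0, 0, 0, 0, 1], [0, -0.4, 0, 0, 0, 0, 1], [0, 0, 0, 0, 0, 0, 1]]]}}

```text
t: 18.7
position: [0.5242, 0.2699, 0.2026]
eef_rot: [[0.997, -0.074, 0.0], [-0.074, -0.997, -0.0], [0.0, 0.0, -1.0]]
wrist_force: [-1.0, 0.3, 0.0]
width: 0.0853
grasp_force: 0.0
```

Run:
```python
from bed import *
s=st();c=cam("wrist");w=cams.get_image("wrist");cv2.imwrite("pics/w6.png",w);np.savez("w6.npz",K=c[0],T=c[1])
cv2.imwrite("pics/sd6.png",cams.get_image("side"));cv2.imwrite("pics/sc6.png",cams.get_image("scene"));print(s["position"])
```

```text
t 18.7 bed [-78.0027 267.4561] z 202.56151068698298 yaw ty -94.25549476404514 w 0.08531165081058625 F [-0.9709  0.2529  0.036 ] q6 2.0468410755574156
[0.5242 0.2699 0.2026]
```

View pics/w6.png

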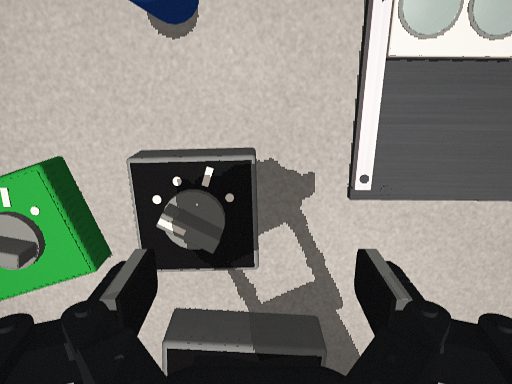

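The picture shows the target box at about (195,215). The dots are at (157,200), (177,182) and (229,198), and the bar mark is at (207,177). The knob's white pointer line is at about (170,225). The green box is at the left edge, and the bottle is at the top, (170,15). Next I'll measure the marks and pointer numerically.

Run:
```python
from bed import *
from scipy.optimize import least_squares
z=np.load("w6.npz");c=(z["K"],z["T"]);w=cv2.imread("pics/w6.png");g=cv2.cvtColor(w,cv2.COLOR_BGR2GRAY)
x0,y0,x1,y1=140,162,252,262
m=np.zeros_like(g);m[y0:y1,x0:x1]=g[y0:y1,x0:x1]>150
for th in(150,190):
  m[y0:y1,x0:x1]=g[y0:y1,x0:x1]>th
  for b in blobs(m,6):
    M=cv2.moments(b);u=(M["m10"]/M["m00"],M["m01"]/M["m00"]);print(th,np.round(u,1),M["m00"],onz(c,u,.045)[0,:2]*1000,onz(c,u,.0855)[0,:2]*1000,cv2.minAreaRect(np.float32(onz(c,b[:,0],.0855)[:,:2]*1000))[1:])
# disc / bar gray levels
print(g[195:256:5,150:232:4])
S=cam("side");C=cam("scene")
b=cv2.imread("pics/sd6.png");gs=cv2.cvtColor(b,cv2.COLOR_BGR2GRAY)
for bl in blobs(gs[150:185,215:262]>170,1):
    M=cv2.moments(bl);print("side",np.round((M["m10"]/M["m00"]+215,M["m01"]/M["m00"]+150),1),M["m00"])
```

```text
150 [165.1 223.4] 153.0 [464.9346 369.1075] [481.6533 356.3497] ((16.415098190307617, 13.184820175170898), 56.38682556152344)
150 [207.3 175.4] 99.5 [513.6257 318.903 ] [524.3893 312.2854] ((6.324721336364746, 17.083099365234375), 69.82303619384766)
150 [177.5 240.4] 69.5 [444.4152 358.9489] [463.6435 347.4336] ((23.446908950805664, 5.455330848693848), 47.91436767578125)
150 [156.4 199. ] 50.0 [492.514  373.9032] [505.8597 360.5589] ((7.363449573516846, 7.64339542388916), 85.7439956665039)
150 [176.3 180.8] 46.5 [510.3854 350.8235] [521.5454 340.3019] ((6.396111965179443, 7.394756317138672), 85.75358581542969)
150 [178.8 229.8] 34.5 [456.5485 355.8898] [474.2929 344.7486] ((11.579207420349121, 4.572762966156006), 56.26325225830078)
150 [229.4 197.1] 32.0 [489.0052 299.0194] [502.78   294.8336] ((5.828495025634766, 6.000354766845703), 41.593685150146484)
150 [173.4 201. ] 20.0 [489.0776 356.8668] [502.8436 345.6061] ((7.676126956939697, 5.249969959259033), 0.7602518200874329)
190 [165.2 223.9] 78.5 [464.3813 369.1279] [481.1677 356.3676] ((14.754372596740723, 6.37765645980835), 56.101
[... 838 characters left out ...]
3 255 152 158  73  60  58  55  56  53  59  53  70  73  72  73
   71   8  13]
 [ 25  22 155 249 250 253 135  70  75  71  56  58  56  57  58  55  59  75
   73  11  13]
 [ 21  23  26  27 148 175 153 151 155  66  75  74  62  57  57  57  58  56
   71  11  12]
 [ 26  26  26  23  22 158 103  69 116  74  74  76  73  75  71  58  58  57
   14   9  13]
 [ 26  23  20  27  27  20 159 158 162  71  76  72  74  76  76  76  75  66
   13  14  10]
 [ 24  24  26  27  24  24  20  66 161 164  71  68  75  74  71  74  73  15
   12  17  13]
 [ 15  24  28  21  26  24  25  25  24  25  20  11   8  13  61  74  63  13
    9  10  12]
 [ 11  12  23  23  23  25  25  21  23  23  27  22  15  17  15  11  11   7
   13  14  14]]
```

Measured at z = 45, the marks lie on a circle of R ≈ 43.3 mm, and all four angles agree to about 1°, so the height is right. Box yaw is about -2.6° and the knob axis is at (469.1, 337.4). The pointer is at +59.7° in the box frame, so the selector is at about 0 and needs 80° clockwise. I'll move over the knob and align.

Request:
{"op": "carry_out", "data": {"moves": [[[-0.6, -0.63, 0, 0, 0, 0, 1], [-0.6, -0.63, 0, 0, 0, 0, 1], [0, 0, 0, 0, 0, -1, 1], [0, 0, 0, 0, 0, -1, 1], [0, 0, 0, 0, 0, -1, 1]]]}}

```text
t: 19.48
position: [0.4694, 0.3353, 0.2025]
eef_rot: [[0.983, 0.186, -0.0], [0.186, -0.983, -0.001], [-0.0, 0.001, -1.0]]
wrist_force: [0.1, -0.1, -0.1]
width: 0.0858
grasp_force: 0.0
```

Request:
{"op": "carry_out", "data": {"moves": [[[0, 0, 0, 0, 0, -1, 1], [0, 0, 0, 0, 0, -1, 1], [0, 0, 0, 0, 0, -1, 1], [0, 0, 0, 0, 0, -1, 1], [0, 0, 0, 0, 0, -1, 1]]]}}

```text
t: 20.1
position: [0.4695, 0.335, 0.2025]
eef_rot: [[0.812, 0.583, -0.0], [0.583, -0.812, -0.001], [-0.001, 0.0, -1.0]]
wrist_force: [0.6, -0.2, -0.4]
width: 0.0857
grasp_force: 0.0
```

Request:
{"op": "carry_out", "data": {"moves": [[[0, 0, 0, 0, 0, -1, 1], [0, 0, 0, 0, 0, -1, 1], [0, 0, 0, 0, 0, -1, 1], [0, 0, 0, 0, 0, -1, 1], [0, 0, 0, 0, 0, -0.33, 1]]]}}

```text
t: 20.72
position: [0.4695, 0.3353, 0.2025]
eef_rot: [[0.541, 0.841, -0.0], [0.841, -0.541, -0.0], [-0.001, 0.0, -1.0]]
wrist_force: [0.2, 1.1, 0.0]
width: 0.0852
grasp_force: 0.0
```

Run:
```python
from bed import *
s=st();print(s["position"]*1000,s["q"])
w=cams.get_image("wrist");c=cam("wrist");cv2.imwrite("pics/w7.png",w);np.savez("w7.npz",K=c[0],T=c[1])
g=cv2.cvtColor(w,cv2.COLOR_BGR2GRAY)
R=s["eef_rot"];p=s["position"]*1000;e=np.array([469.1,337.4])-p[:2];print("err tool x,y mm",e@R[:2,0],e@R[:2,1])
z=np.load("w6.npz");c6=(z["K"],z["T"])
k=[.4691,.3374]
P=[k+[.045],k+[.0855],[.4811,.3564,.0855],[.4924,.3739,.045],[.5104,.351,.045],[.489,.299,.045]]
q=proj(c,P);print(q.round(1))
r0=np.int32(q[:4].min(0)-30);r1=np.int32(q.max(0)+30);r0=np.maximum(r0,0)
for b in blobs(g[r0[1]:r1[1],r0[0]:r1[0]]>190,5):
    M=cv2.moments(b);u=np.array((M["m10"]/M["m00"],M["m01"]/M["m00"]))+r0;print(np.round(u,1),M["m00"],onz(c,u,.045)[0,:2]*1000,onz(c,u,.0855)[0,:2]*1000, "tri w/ptr",tri(c6,[165.2,223.9],c,u)[0]*1000)
print("bigbox edge",onz(c6,[[165,310],[325,310],[175,330],[325,330]],.07)*1000)
```

```text
t 20.725 bed [-137.8935  328.2071] z 202.51155708432768 yaw ty -32.78304594119907 w 0.08523097362396866 F [0.1555 1.0861 0.0342] q6 1.1171952555436258
[469.4677 335.3057 202.5116] [ 0.5449  0.2149  1.7474 -0.0003  1.1798  1.1172]
err tool x,y mm 1.5616456771638372 -1.4431354633725355
[[253.3 159.5]
 [253.1 169.9]
 [252.8 144.6]
 [253.1 115.1]
 [281.7 125.2]
 [290.4 180.3]]
[309.3 103.5] 656.5 [542.9008 354.2615] [539.0951 359.9439] tri w/ptr [519.842  352.7814 144.8276  41.2873]
[308.7 204.2] 187.5 [491.6411 266.7011] [494.1063 283.0951] tri w/ptr [508.4917 324.5749 175.0063  20.132 ]
[253.6 147.5] 142.0 [475.902  347.3704] [480.2926 353.8958] tri w/ptr [481.4743 354.9486  88.528    2.0149]
[300.8 151.2] 126.5 [512.9339 319.1287] [512.7942 329.109 ] tri w/ptr [509.0159 340.5736 143.4848   9.0202]
[227.6  89.6] 109.0 [485.0464 406.4131] [488.3183 405.7156] tri w/ptr [469.3727 391.3155  22.9595  41.5614]
[253.5 115.2] 63.0 [492.6467 373.6159] [494.9888 376.9305] tri w/ptr [485.351  367.8649  73.1634  23.9311]
[282.2 125.7] 58.5 [510.5403 350.3448] [510.6934 356.5064] tri w/ptr [502.5246 353.6933 116.0004  22.1677]
bigbox edge [[376.6364 376.5416  70.    ]
 [363.8725 207.4771  70.    ]
 [350.4765 369.6635  70.    ]
 [338.2186 207.7911  70.    ]]
```

The pointer triangulates to z ≈ 88 mm (text 85.5), and the marks repeat within 1 mm from the second viewpoint. The bar is aligned with the tool's x axis. I'll descend now.

Request:
{"op": "carry_out", "data": {"moves": [[[0.03, -0.03, 1, 0, 0, 0, 0.6], [0, 0, 1, 0, 0, 0, 0.6], [0, 0, 0.7, 0, 0, 0, 0.6], [0, 0, 0.3, 0, 0, 0, 0.6], [0, 0, 0.2, 0, 0, 0, 0.6]]]}}

```text
t: 21.4
position: [0.4691, 0.3388, 0.0425]
eef_rot: [[0.541, 0.841, 0.0], [0.841, -0.541, 0.0], [0.0, 0.0, -1.0]]
wrist_force: [-0.4, -0.3, 0.2]
width: 0.0511
grasp_force: 0.0
```

Request:
{"op": "carry_out", "data": {"moves": [[[0, 0, 0.12, 0, 0, 0, 0.6], [0, 0, 0.12, 0, 0, 0, 0.6], [0, 0, 0, 0, 0, 0, 0.6]]]}}

```text
t: 21.78
position: [0.4687, 0.339, 0.0309]
eef_rot: [[0.54, 0.842, 0.0], [0.842, -0.54, 0.0], [0.0, 0.0, -1.0]]
wrist_force: [0.7, -0.4, 0.6]
width: 0.0514
grasp_force: 0.0
```

Run:
```python
from bed import *
s=st();w=cams.get_image("wrist");c=cam("wrist");cv2.imwrite("pics/w8.png",w)
R=s["eef_rot"];p=s["position"]*1000;e=np.array([469.1,337.4])-p[:2];print("err",e@R[:2,0],e@R[:2,1],p)
print(proj(c,[[.4691,.3374,.0855],[.4811,.3564,.0855]]).round(1))
g=cv2.cvtColor(w,cv2.COLOR_BGR2GRAY)
for v in(130,160,190,210,225,240): print(v,g[v,160:350:5])
```

```text
t 21.775 bed [-138.9275  331.8248] z 30.865036535827297 yaw ty -32.69956124938126 w 0.05144098563987451 F [ 0.7082 -0.3598  0.5848] q6 1.1216225934889448
err -1.1427843215158682 1.1728605914532495 [468.7304 338.9953  30.865 ]
[[256.7 284.6]
 [256.3 233.7]]
130 [239 239 239 244 138 102 192 211 226 215  44  43  47  46  48  48  48  49
  48  47  47  50  50  49  50  48  51  44  47  47  49  49  49  46  48  46
 228 196]
160 [ 42  45  43  39  42  41  43  46  41  44  42  45  43  45  44  44  48  43
 255 255 255 255  46  45  44  45  44  48  44  48  45  47  46  43  49  45
  45  46]
190 [ 24  20  21  20  21  20  21  21  20  22  22  21  31  86  85 118 110 108
 204 201 210 210 210 224 222  81  94  40  43  43  43  43  41  43  41  44
  44  42]
210 [ 21  25  22  19  20  20  21  22  19 106 110 110 110 110 112 108  83  86
  85  84  84  93  89  94 108 224 219 220 219 219 151  40  41  41  41  39
  43  39]
225 [ 20  25  22  21  19  23  21  47 109 110 110 110 107 108 111 109 105 110
 192 211 210 216 108 104 111 107 108 109 107 110 195 223  37  41 255 210
 209 210]
240 [ 20  22  18  24  29 125 124  25 109 111 109 108 110 110 110 109 105 109
 163 211 210 216 108 107 110 108 109 111 109 111 108  25 127 130  95  22
  22  22]
```

The bar sits centred between the fingers: pointer line at u≈258, fingers at about 188 and 322. I'll close.

Request:
{"op": "carry_out", "data": {"moves": [[[0, 0, 0, 0, 0, 0, 0], [0, 0, 0, 0, 0, 0, 0], [0, 0, 0, 0, 0, 0, 0], [0, 0, 0, 0, 0, 0, 0]]]}}

```text
t: 22.32
position: [0.4694, 0.3388, 0.0313]
eef_rot: [[0.54, 0.842, 0.001], [0.842, -0.54, 0.0], [0.001, 0.001, -1.0]]
wrist_force: [0.6, -3.4, 3.8]
width: 0.0149
grasp_force: 60.4
```

Run:
```python
from bed import *
s=st();print(s["grasp_force"],s["moment"])
```

```text
t 22.325 bed [-138.2131  331.6731] z 31.279855111485748 yaw ty -32.69289376164435 w 0.014933104657418626 F [ 0.5776 -3.3784  3.8459] q6 1.1215690431497494
60.40730953216553 [-0.3549 -0.1835  0.0359]
```

Gripped on the bar: 15 mm opening, 60 N. I'll turn 80° clockwise.

Request:
{"op": "carry_out", "data": {"moves": [[[0, 0, 0, 0, 0, 1, 0], [0, 0, 0, 0, 0, 1, 0], [0, 0, 0, 0, 0, 1, 0], [0, 0, 0, 0, 0, 1, 0], [0, 0, 0, 0, 0, 1, 0]]]}}

```text
t: 22.95
position: [0.4698, 0.3385, 0.0313]
eef_rot: [[0.846, 0.532, 0.002], [0.532, -0.846, -0.0], [0.002, 0.002, -1.0]]
wrist_force: [1.7, -3.8, 7.1]
width: 0.015
grasp_force: 60.8
```

Request:
{"op": "carry_out", "data": {"moves": [[[0, 0, 0, 0, 0, 1, 0], [0, 0, 0, 0, 0, 1, 0], [0, 0, 0, 0, 0, 1, 0], [0, 0, 0, 0, 0, 1, 0], [0, 0, 0, 0, 0, 1, 0]]]}}

```text
t: 23.58
position: [0.47, 0.338, 0.0313]
eef_rot: [[0.992, 0.125, 0.002], [0.125, -0.992, -0.001], [0.002, 0.002, -1.0]]
wrist_force: [3.3, -4.5, 1.2]
width: 0.0144
grasp_force: 60.1
```

Request:
{"op": "carry_out", "data": {"moves": [[[0, 0, 0, 0, 0, 1, 0], [0, 0, 0, 0, 0, 1, 0], [0, 0, 0, 0, 0, 1, 0], [0, 0, 0, 0, 0, 1, 0], [0, 0, 0, 0, 0, 1, 0]]]}}

```text
t: 24.2
position: [0.4699, 0.3375, 0.0313]
eef_rot: [[0.952, -0.306, 0.002], [-0.306, -0.952, -0.002], [0.003, 0.001, -1.0]]
wrist_force: [2.5, -6.0, 7.0]
width: 0.0148
grasp_force: 60.7
```

Request:
{"op": "carry_out", "data": {"moves": [[[0, 0, 0, 0, 0, 1, 0], [0, 0, 0, 0, 0, 0, 0], [0, 0, 0, 0, 0, 0, 0]]]}}

```text
t: 24.58
position: [0.4699, 0.3374, 0.0313]
eef_rot: [[0.923, -0.385, 0.002], [-0.385, -0.923, -0.002], [0.003, 0.001, -1.0]]
wrist_force: [1.9, -6.8, 4.5]
width: 0.0146
grasp_force: 60.6
```

Run:
```python
from bed import *
s=st();print(s["grasp_force"],s["moment"],s["position"])
```

```text
t 24.575 bed [-137.6421  330.3247] z 31.277662672002396 yaw ty -112.641513166884 w 0.014597112361327023 F [ 1.9334 -6.8486  4.544 ] q6 2.517874628969849
60.59282183647156 [-0.9214 -0.4375 -0.0084] [0.4699 0.3374 0.0313]
```

Tool yaw is -112.6°, exactly at the bar mark, with almost no residual moment. I'll open, rise straight up and check both results numerically.

Request:
{"op": "carry_out", "data": {"moves": [[[0, 0, 0, 0, 0, 0, 0.6], [0, 0, 0, 0, 0, 0, 0.6], [0, 0, 0, 0, 0, 0, 0.6], [0, 0, -0.3, 0, 0, 0, 0.6], [0, 0, -0.8, 0, 0, 0, 0.6]]]}}

```text
t: 25.2
position: [0.4665, 0.3379, 0.0846]
eef_rot: [[0.923, -0.386, -0.005], [-0.386, -0.923, -0.003], [-0.003, 0.004, -1.0]]
wrist_force: [0.3, 0.1, -0.1]
width: 0.0514
grasp_force: 0.0
```

Request:
{"op": "carry_out", "data": {"moves": [[[0, 0, -1, 0, 0, 0, 1], [0, 0, -1, 0, 0, 0, 1], [0, 0, -0.3, 0, 0, 0, 1], [0, 0, 0, 0, 0, 0, 1]]]}}

```text
t: 25.7
position: [0.4693, 0.3394, 0.2023]
eef_rot: [[0.923, -0.386, 0.003], [-0.386, -0.923, 0.002], [0.002, -0.003, -1.0]]
wrist_force: [-0.5, 0.7, -0.2]
width: 0.0856
grasp_force: 0.0
```

Run:
```python
from bed import *
s=st();c=cam("wrist");w=cams.get_image("wrist");cv2.imwrite("pics/w9.png",w);g=cv2.cvtColor(w,cv2.COLOR_BGR2GRAY)
k=np.array([469.1,337.4]);kp=proj(c,[.4691,.3374,.0855])[0];print(kp,s["position"])
x0,y0=np.int32(kp-70)
for b in blobs(g[y0:y0+140,x0:x0+140]>190,8):
    M=cv2.moments(b);u=np.array((M["m10"]/M["m00"],M["m01"]/M["m00"]))+[x0,y0]
    o=[]
    for z in(.045,.0855):
        d=onz(c,u,z)[0,:2]*1000-k;o+=[np.hypot(*d),np.degrees(np.arctan2(d[1],d[0]))+2.6]
    print(u.round(1),M["m00"],"z45 r,ang",np.round(o[:2],1),"z85 r,ang",np.round(o[2:],1))
# carrier: wrist near-corner columns and gap; side-view quad
b=cams.get_image("side");cv2.imwrite("pics/sd9.png",b)
B=[B0+x*U+y*V for x,y in[(23,13),(113,13),(113,143),(23,143)]]
print("side expect",proj(cam("side"),np.c_[np.array(B)/1000,np.full(4,.03)]).round(1).tolist())
gs=cv2.cvtColor(b,cv2.COLOR_BGR2GRAY)
for v in range(196,236,5):print(v,gs[v,278:362:3])
```

```text
t 25.7 bed [-138.4454  332.3201] z 202.30327615388433 yaw ty -112.69072787021977 w 0.08557667209521892 F [-0.5374  0.6558 -0.2417] q6 2.51783098924248
[258.1494 171.759 ] [0.4693 0.3394 0.2023]
[198.3 213.9] 1163.5 z45 r,ang [ 83.5 112.1] z85 r,ang [ 67.6 106. ]
[308.5 227.2] 988.0 z45 r,ang [  88.9 -163. ] z85 r,ang [  70.6 -158.6]
[321.4 120.5] 472.0 z45 r,ang [ 72.7 -76.6] z85 r,ang [ 69.2 -70. ]
[257.9 152.6] 172.5 z45 r,ang [  8.8 -20.3] z85 r,ang [ 17.1 -19.2]
[198.  104.8] 171.5 z45 r,ang [78.7 26. ] z85 r,ang [76.1 21.1]
[258.  112.5] 126.0 z45 r,ang [ 47.5 -20.1] z85 r,ang [ 51.1 -19.8]
[286.7 127.5] 60.5 z45 r,ang [ 43.4 -59.8] z85 r,ang [ 45.5 -52. ]
[229.  127.6] 58.0 z45 r,ang [43.4 19.9] z85 r,ang [45.8 12.6]
[214.7 153.8] 55.5 z45 r,ang [43.2 59.9] z85 r,ang [40.9 46.9]
side expect [[308.9, 221.2], [338.6, 218.0], [323.9, 196.0], [296.4, 198.7]]
196 [152 154 154 158 154 155 155 155 156 168 187 162 174 159 161 161 161 160
 161 159 161 160 160 156 159 158 157 153]
201 [218 220 222 185 137 128 175 225 225 156 160 161 162 162 134 225 132 211
 156 158 158 158 160 159 158 159 155 156]
206 [ 82  85  87  81  80  82  96 208 225 154 141 162 164 155 131 225 225 220
 219 160 158 158 159 158 155 154 154 154]
211 [ 80  83  84  82  82  82  82  97 209 225 225 155 159 160 161 160 163 225
 210 219 166 158 158 157 156 155 156 154]
216 [ 85  82  85  83  82  81  80  82 102 217 224 136 162 162 162 163 158 213
 225 219 220 181 155 157 156 157 153 153]
221 [ 84  83  82  82  84  83  80  81  81 112 220 227 213 158 141 143 136 138
 138 136 188 218 183 154 156 154 151 153]
226 [ 82  83  82  83  82  81  81  79  82  58 129 137 119  87  85  83  82  84
  82  83  68 128 217 205 154 156 154 152]
231 [ 81  82  83  81  81  81  81  82  80  81  81  82  80  82  82  82  81  81
  82  81  84  70 105 216 214 156 153 151]
```

The pointer line is at -19.2° against the bar at -20°, so the selector is in its click. The side-view carrier corners match the seated position. One last look from above to check the gaps at the rails.

Request:
{"op": "carry_out", "data": {"moves": [[[0.95, 0.58, -0.1, 0, 0, 0, 1], [0.95, 0.58, 0, 0, 0, 0, 1], [0.95, 0.58, 0, 0, 0, 0, 1], [0.95, 0.58, 0, 0, 0, 0, 1], [0, 0, 0, 0, 0, 0, 1]]]}}

```text
t: 26.42
position: [0.5995, 0.1547, 0.2024]
eef_rot: [[0.921, -0.391, -0.004], [-0.391, -0.921, -0.002], [-0.003, 0.003, -1.0]]
wrist_force: [0.3, 0.7, 0.2]
width: 0.0854
grasp_force: 0.0
```

Run:
```python
from bed import *
s=st();c=cam("wrist");w=cams.get_image("wrist");cv2.imwrite("pics/w10.png",w);g=cv2.cvtColor(w,cv2.COLOR_BGR2GRAY)
def prof(p0,p1,n):  # bed coords at z .028
    t=np.linspace(0,1,n)[:,None];b=np.array(p0)*(1-t)+np.array(p1)*t
    W=np.c_[(B0+b[:,:1]*U+b[:,1:]*V)/1000,np.full(n,.028)];q=proj(c,W).astype(np.float32)
    if q.min()<0 or q[:,0].max()>511 or q[:,1].max()>383: return "out"
    return cv2.remap(g,q[:,:1],q[:,1:],cv2.INTER_LINEAR).ravel()
for y in(20,40,75,105,115):print("far y",y,prof((104,y),(122,y),19))
for x in(28,45,67,80,87):print("left x",x,prof((x,134),(x,152),19))
for x in(30,67,105):print("near y edge x",x,prof((x,6),(x,20),15))
for y in(20,75,130):print("near x edge y",y,prof((16,y),(30,y),15))
```

```text
t 26.425 bed [  6.3065 158.7088] z 202.44021770415134 yaw ty -112.99515597743117 w 0.08535374427336326 F [0.2593 0.6526 0.1557] q6 2.155336817843086
far y 20 out
far y 40 out
far y 75 [245 245 246 246 246 246 246 240 193 226 243 243 242 242 244 243 241 242
 244]
far y 105 [247 247 247 247 247 247 246 238 173 222 245 246 174  84  78  82  81  83
  82]
far y 115 [247 247 247 247 247 247 247 212 181 223 242 243 243 243 243 244 243 244
 244]
left x 28 [247 246 246 246 247 247 247 241 207 194 247 245 243 243 240 241 242 245
 246]
left x 45 [247 247 247 247 247 247 249 243 179 170 243 245 244 242 242 240 242 245
 245]
left x 67 [191 184 158 150 155 212 252 242 187 179 242 245 243 243 242 240 242 247
 246]
left x 80 [149 158 230 249 248 248 249 242 162 178 241 245 244 245 245 231 199 159
 143]
left x 87 [248 248 247 247 247 247 248 244 190 218 248 248 246 245 243 244 245 247
 248]
near y edge x 30 [ 71  72  71  71  72  67  98 225 246 244 244 244 244 244 244]
near y edge x 67 [ 73  74  73  73  72  67 118 217 251 192 144 142 124 185 182]
near y edge x 105 [ 75  74  73  74  72  71  97 242 246 244 243 244 243 243 243]
near x edge y 20 [ 73  71  73  74  72  68 143 229 245 245 244 244 244 244 244]
near x edge y 75 [ 76  76  76  74  74  68 164 234 247 246 245 245 246 245 246]
near x edge y 130 [ 80  77  77  78  78  71 151 230 247 247 246 246 246 246 247]
```

The seams to both rails are a uniform hairline, not a gap, and the outer edges run parallel to the rails. I'm handing in.

```bash
python3 -c "
from rig import r
print(r.hand_in())"
```

```text
the job is handed in; nothing more can be done
None
```

The lens carrier is seated flush against both stop rails, the selector is clicked in at the long bar mark, the gripper is clear of everything, and the job was handed in at about 26 s.

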